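# Fit the chip screen to the suction pot

## Robot

A 6-joint arm with a two-finger parallel gripper is mounted at the origin on the work surface. World frame = base frame: x ahead of the robot, y to its left, z up, the work surface at z = 0. Lengths are in m, angles in rad, forces in N, time in s.
With the tool pointing down it reaches from about 0.375 to 0.9 m from the base axis. Payload 3.1 kg.
Tool frame: the origin (TCP) lies at the very end of the fingers, on their centre line; the grasp point (between the pads) lies 19 mm behind it; z points along the fingers, y is the line along which they close (so a half turn about z gives the same grasp; the last joint's range is limited). The gripper opens to 87 mm and grips with 3 to 60 N. Pads are 19 mm wide; open, the fingers measure 117 mm over their backs; the gripper's body (75 mm by 190 mm) begins 51 mm behind the grasp point.
Start: joints at [1.02, 0.527, 1.433, -0, 1.181, -0.178], TCP at [0.227, 0.582, 0.223] pointing down, gripper open.
Joint ranges: [-3.08, 3.08], [-0.75, 2.2], [0.22, 2.44], [-1.43, 4.57], [0, 2.65], [-2.85, 2.85]. Speed limits (rad/s): [2.79, 2.79, 3.14, 3.14, 3.14, 3.14].

## Interface

Orientations are given as a unit quaternion [x, y, z, w].
In Python, from rig import status, viewer, robot gives the robot as it stands.
- The arm moves only by the tool arm_command, never from a script. Its arguments are lists of equal length, an entry for each row: "delta_rot": the turn, a rotation vector about the tool's x, y, z in degrees, a list of three; "delta_pos": the shift along the tool's x, y, z in m, a list of three; "gripper": the closure, from -1 (fully open) to 1 (shut). In form: {"delta_rot": [[rx, ry, rz], ...], "delta_pos": [[dx, dy, dz], ...], "gripper": [gripper, ...]}. A call has 1 to 12 rows; each row is the pose to reach, as a shift and turn from the pose commanded when the call began, along the tool's axes at that moment; what a row does not reach only later rows make up. A row lasts 1/12 s, in which the tool goes at most 41.7 mm and 7.16 degrees, less where a joint would pass 70% of its speed; a pose out of reach is approached as far as the arm can. A call with a gripper value outside its range is refused whole. The fingers move at their own pace and stop on an object; "grip_force" is the grip in N (left out, the last holds). Time passes only in rows, so rows that repeat a pose let the fingers close. It gives the time, the measured TCP pose, the force, the opening and the grip force at its end, in the units of the state.
- status.get_obs(): the state, without advancing time (a new reading comes with each control period).
- viewer.camera(name): name is "scene" or "top" or "wrist"; returns a dict with "pixels" (384x512x3 uint8, blue, green, red), "fx", "fy", "cx", "cy" (pixels), "pose" (4x4, takes a point from camera to world coordinates); the wrist camera has in their place "mount" (4x4, takes a point from camera to tool coordinates, whose origin is the TCP and whose axes are the flange's). Camera axes: x right, y down, z forward; pixel columns grow to the right and rows downward; lengths in m; the calibration is good to about 2 mm. A picture is of the moment at which its call begins: read the wrist's pose just before it. There is no depth.
- robot.hand_in(): hands the job in; it is judged then, once.
The state is a dict: "time": time; "q": joint angles; "joint_velocities": joint speeds; "joint_torque": joint torques, N m; "position": TCP position; "tool_rot": TCP orientation; "ft_force": force on the tool from outside, world axes, zero at the start; "moment": the same for the moment, N m; "grip_width": finger opening in m; "grip_force": force on a finger pad.
Only numpy, scipy, OpenCV 4.12 (cv2) and the standard library are available. Lean on these libraries where they do the work, as an engineer would, in place of code of your own. Each camera call takes 0.05 s, during which the arm holds its last target. There are 200 camera calls.

## Task

Set the perforated steel chip screen (yellow knob) flat into the mouth of the white suction pot, then put the orange clamp ring over it and twist it clockwise until it is locked, its handle bar in line with the hose and the red marks. Leave the solid black blanking disk where it lies, and let go of everything.

Things in the scene. Friction and masses are not known exactly. Their poses are not given: they have to be found in the camera images.
- port: Fixed white pot 144 wide, 50 high; on top an aluminium neck, rim 90 above table, mouth 62 wide, inside ledge 6 below rim. Origin: underside centre, on the neck's axis; z up, x along its ribbed hose (ends 220 out). Red marks at +x, -x. Neck outside 70 wide at rim, 76 lower, two bayonet ears (90 over both, 73 to 84 above table) near +x and -x; end stops under them 10 deg past lock. Sizes in mm.
- screen: Loose steel disk dotted with black holes, 52 mm wide, 5 mm thick, lying flat; upright round yellow knob in its middle, 18 mm diameter, from 5 to 36 mm above the underside. Origin: underside centre; z up. About 60 g. Seated on the ledge its origin is 84 mm above the table, with 5 mm play all round.
- ring: Orange ring, 108 wide, 96 high, 160 g. Origin: centre of skirt's foot; z up. Skirt 96 inside, 30 high, then 5 flange, opening 46. Handle bar along x over it: 98 long, 12 thick, 70 to 96 up, open below. Black lugs inside foot at +x, -x pass the ears only with ring x 60 to 125 deg anticlockwise of pot x (or + half turn); then origin is 60 above table; turn clockwise to bar along pot x. Sizes mm.
- blank: Loose solid black blanking disk with a red knob, same shape, size and origin as the screen. Not wanted; leave it where it lies.
Mind the look-alikes: they are no part of the job. Of the things shaped like the screen, the steel one is meant.

How it is judged:
By the outcome, as a careful person would: the job done as asked, in the order asked, and still so for the second after the job is handed in, with the robot touching nothing.
It also fails if it takes over 64 s, if anything falls off the work surface, if the arm or the gripper's body presses on something with over 40 N, if the wrist force passes 120 N, or if a joint passes its speed limit or range.

## Working session

There is one attempt and no reset: what is moved stays moved. The work goes in short steps, Python scripts to look and compute and a tool call to move; the robot and the scene stay as the last step left them, time stands still between calls to the robot, and variables do not carry over. Pictures are saved under pics/ and viewed, at most 10 in all, crops included, and the job is handed in when it is done.

Besides the shell and the picture viewer there is one more tool, called as name(argument=value, ...) on one line, values as JSON. arm_command: Moves the arm, as the interface text tells. Its arguments: {"type":"object","properties":{"delta_rot":{"type":"array","items":{"type":"array","items":{"type":"number"}}},"delta_pos":{"type":"array","items":{"type":"array","items":{"type":"number"}}},"gripper":{"type":"array","items":{"type":"number"}},"grip_force":{"type":"number"}},"required":["delta_rot","delta_pos","gripper"]}

```bash
mkdir -p pics; ls; cat > h.py <<'E'
import sys; sys.path.insert(0,'.')
import numpy as np, cv2
from rig import status, viewer, robot
from scipy.spatial.transform import Rotation as R
def ray(c,u,v,z,T=None):
    T=np.array(c['pose']) if T is None else T
    d=T[:3,:3]@np.array([(u-c['cx'])/c['fx'],(v-c['cy'])/c['fy'],1]); o=T[:3,3]
    return o+d*(z-o[2])/d[2]
def proj(c,P,T=None):
    T=np.array(c['pose']) if T is None else T
    p=T[:3,:3].T@(np.array(P)-T[:3,3]); return np.array([c['fx']*p[0]/p[2]+c['cx'],c['fy']*p[1]/p[2]+c['cy']])
def tool(o=None):
    o=o or status.get_obs(); T=np.eye(4); T[:3,:3]=R.from_quat(o['tool_rot']).as_matrix(); T[:3,3]=o['position']; return T
def wrist():
    T=tool(); c=viewer.camera('wrist'); return c, T@np.array(c['mount'])
E
python3 - <<'E'
from h import *
for n in ('top','scene'):
    c=viewer.camera(n); cv2.imwrite(f'pics/{n}0.png',cv2.resize(c['pixels'],(800,600),interpolation=cv2.INTER_CUBIC)); cv2.imwrite(f'{n}0raw.png',c['pixels']); print(n,c['fx'],c['cx'],c['cy'],np.round(c['pose'],3).tolist())
o=status.get_obs(); print(o)
E
```

```text
pics
top 434.76904609978624 258.93319722232866 193.9667317630661 [[0.024, -0.999, 0.049, 0.498], [-1.0, -0.025, -0.018, -0.092], [0.02, -0.048, -0.999, 1.039], [0.0, 0.0, 0.0, 1.0]]
scene 417.48628449107446 248.03796137360823 193.6160830465979 [[-0.247, 0.517, -0.82, 1.524], [0.969, 0.112, -0.222, 0.174], [-0.023, -0.849, -0.528, 0.67], [0.0, 0.0, 0.0, 1.0]]
{'time': 0.1, 'q': array([ 1.02051661e+00,  5.28395851e-01,  1.43377457e+00,  2.39720929e-05,
        1.18140176e+00, -1.78494399e-01]), 'joint_velocities': array([ 2.00308597e-04, -1.08489809e-03, -3.77242207e-03,  2.06256841e-04,
       -5.81447983e-05,  7.28622708e-05]), 'joint_torque': array([-3.60052099e-04, -4.40982378e+01, -1.77147746e+01,  6.34287670e-02,
        5.34261460e-02, -4.73513376e-05]), 'position': array([0.22666167, 0.58174282, 0.22165545]), 'tool_rot': array([ 1.84828278e-01,  9.82770333e-01, -9.20830312e-04, -3.63086053e-04]), 'ft_force': array([-0.52380342,  0.58938601, -0.02975465]), 'moment': array([-0.00690005, -0.05446556, -0.05547788]), 'grip_force': 0.0, 'grip_width': 0.08685785269042164}
```

View pics/top0.png

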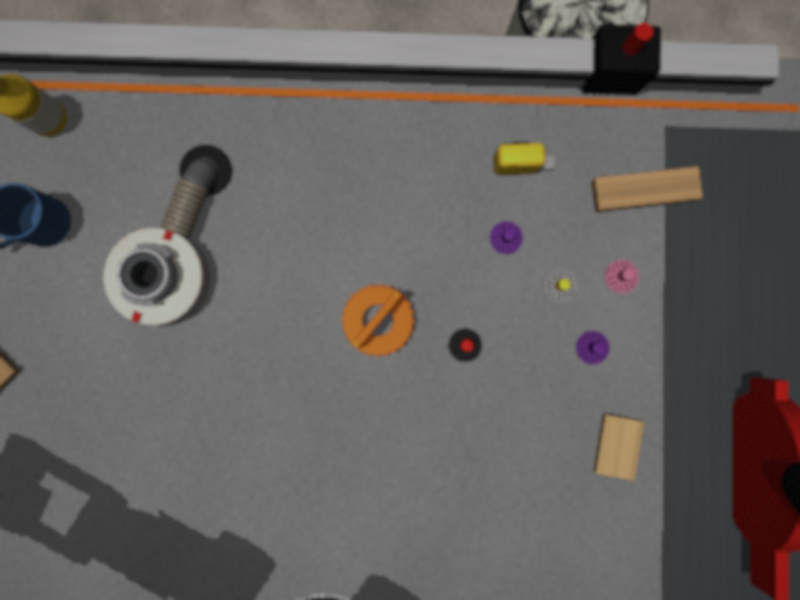

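View pics/scene0.png

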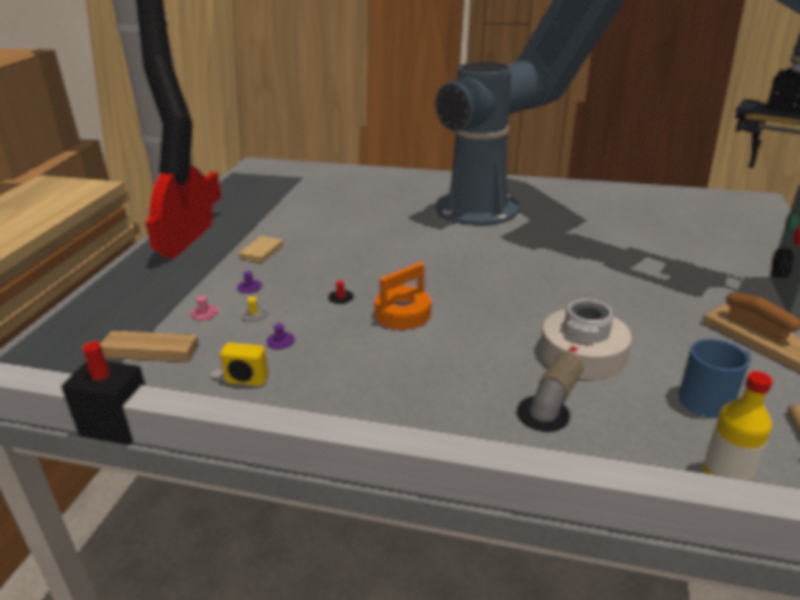

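The top view shows the port mouth at (146,273), the red marks at (168,235) and (136,317), the ring at (378,320), the steel screen's yellow knob at (565,285) and the blank at (464,345). The scene view confirms that the screen is the grey disk with the yellow knob.

```bash
python3 - <<'E'
from h import *
c=viewer.camera('top'); im=c['pixels']; hsv=cv2.cvtColor(im,cv2.COLOR_BGR2HSV)
s=.64
def blob(lo,hi,box):
    x0,y0,x1,y1=[int(v*s) for v in box]
    m=cv2.inRange(hsv,lo,hi)[y0:y1,x0:x1]; ys,xs=np.nonzero(m); return xs.mean()+x0,ys.mean()+y0,len(xs),m,x0,y0
k=blob((22,110,80),(35,255,255),(545,265,585,305)); print('knob',k[:3],ray(c,k[0],k[1],.03))
r1=blob((0,130,60),(8,255,255),(158,225,180,245)); r2=blob((0,130,60),(8,255,255),(125,305,150,330))
r1=ray(c,*r1[:2],.05);r2=ray(c,*r2[:2],.05); print('marks',r1,r2)
d=r1-r2;print('port ctr',(r1+r2)/2,'yaw',np.degrees(np.arctan2(d[1],d[0])),np.linalg.norm(d))
print('mouth',ray(c,146*s,273*s,.09))
a=ray(c,357*s,346*s,.096);b=ray(c,404*s,293*s,.096);d=b-a
print('bar',a,b,(a+b)/2,np.degrees(np.arctan2(d[1],d[0])),np.linalg.norm(d))
m=cv2.inRange(hsv,(5,150,80),(18,255,255)); m[:100]=0
ct=max(cv2.findContours(m,0,2)[0],key=cv2.contourArea); 
(x,y),r=cv2.minEnclosingCircle(ct); print('ring circle',x,y,r,ray(c,x,y,.03))
o=tool(); print('tool yaw y axis',np.degrees(np.arctan2(o[1,1],o[0,1])), o[:3,0].round(3),o[:3,1].round(3))
E
```

```text
knob (np.float64(360.22), np.float64(181.8), 50) [ 0.58109197 -0.34633903  0.03      ]
marks [0.63697129 0.23720619 0.05      ] [0.51625404 0.27846837 0.05      ]
port ctr [0.57661266 0.25783728 0.05      ] yaw -18.87086448247199 0.1275743786693097
mouth [0.57662346 0.25165766 0.09      ]
bar [ 0.4823545  -0.04462158  0.096     ] [ 0.55747436 -0.10788512  0.096     ] [ 0.51991443 -0.07625335  0.096     ] -40.103010563252276 0.09821033473287262
ring circle 241.78866577148438 204.56185913085938 22.4874267578125 [ 0.52108859 -0.07108117  0.03      ]
tool yaw y axis 68.69712894052259 [-0.932  0.363  0.   ] [ 0.363  0.932 -0.002]
```

```bash
cat >> h.py <<'E'
def go(x,y,z,yaw):
    """delta for arm_command to a pointing-down pose; yaw = heading of tool y (deg)"""
    T=tool(); a=np.radians(yaw); yv=np.array([np.cos(a),np.sin(a),0]); zv=np.array([0,0,-1.]); 
    G=np.c_[np.cross(yv,zv),yv,zv]
    rv=R.from_matrix(T[:3,:3].T@G).as_rotvec(degrees=True); dp=T[:3,:3].T@(np.array([x,y,z])-T[:3,3])
    print('rot',rv.round(1),'pos',dp.round(4))
E
python3 -c "
from h import *
go(.575,-.34,.15,-31)"
```

```text
rot [-0.1  0.1 99.7] pos [-0.6594 -0.7322  0.0728]
```

arm_command(delta_rot=[[0,0,7],[0,0,14],[0,0,21],[0,0,28],[0,0,35],[0,0,42],[0,0,49],[0,0,56],[0,0,63],[0,0,70],[0,0,77],[0,0,84]], delta_pos=[[-0.026,-0.029,0],[-0.052,-0.058,0],[-0.078,-0.087,0],[-0.104,-0.116,0],[-0.13,-0.145,0],[-0.156,-0.174,0],[-0.182,-0.203,0],[-0.208,-0.232,0],[-0.234,-0.261,0],[-0.26,-0.29,0],[-0.286,-0.319,0],[-0.312,-0.348,0]], gripper=[-1,-1,-1,-1,-1,-1,-1,-1,-1,-1,-1,-1])

```text
time: 1.15
position: [0.3914, 0.1429, 0.2226]
tool_rot: [0.797, 0.604, 0.0, 0.0]
ft_force: [0.1, 0.8, 0.0]
grip_width: 0.0869
grip_force: 0.0
```

```bash
python3 -c "
from h import *
go(.575,-.34,.15,-31)"
```

```text
rot [ 0.  -0.  15.4] pos [-0.4155  0.307   0.0726]
```

arm_command(delta_rot=[[0,0,7],[0,0,14],[0,0,15.4],[0,0,15.4],[0,0,15.4],[0,0,15.4],[0,0,15.4],[0,0,15.4],[0,0,15.4],[0,0,15.4],[0,0,15.4],[0,0,15.4]], delta_pos=[[-0.033,0.024,0],[-0.066,0.048,0],[-0.099,0.072,0],[-0.132,0.096,0],[-0.165,0.12,0],[-0.198,0.145,0],[-0.231,0.17,0.01],[-0.264,0.195,0.02],[-0.297,0.22,0.03],[-0.33,0.245,0.04],[-0.36,0.268,0.05],[-0.39,0.29,0.06]], gripper=[-1,-1,-1,-1,-1,-1,-1,-1,0,0,0,0])

```text
time: 2.15
position: [0.5685, -0.3102, 0.1616]
tool_rot: [0.869, 0.494, -0.0, -0.0]
ft_force: [1.5, 0.7, 0.0]
grip_width: 0.0684
grip_force: 0.0
```

arm_command(delta_rot=[[0,0,0],[0,0,0],[0,0,0]], delta_pos=[[-0.02,0.015,0.01],[-0.02,0.015,0.01],[-0.02,0.015,0.01]], gripper=[0,0,0])

```text
time: 2.4
position: [0.5699, -0.3337, 0.1509]
tool_rot: [0.87, 0.494, -0.0, -0.001]
ft_force: [-0.4, 0.4, 0.6]
grip_width: 0.0489
grip_force: 0.0
```

```bash
python3 - <<'E'
from h import *
o=status.get_obs(); print(o['position'],o['grip_width'])
c,T=wrist(); cv2.imwrite('pics/w1.png',cv2.resize(c['pixels'],(800,600))); print(np.round(c['mount'],3).tolist(),c['fx'])
print('knob exp',proj(c,[.581,-.346,.036],T)/.64)
E
```

```text
[ 0.56987849 -0.33371265  0.15091386] 0.04886634875795333
[[0.0, -0.96, -0.279, 0.077], [1.0, 0.0, -0.0, -0.0], [0.0, -0.279, 0.96, -0.161], [0.0, 0.0, 0.0, 1.0]] 318.53415720789957
knob exp [431.45025107 305.12434288]
```

View pics/w1.png

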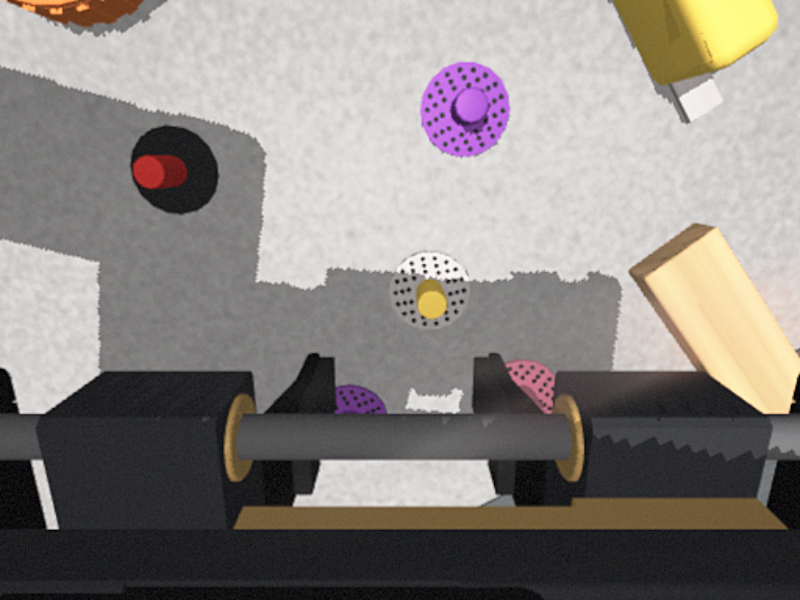

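The steel screen's knob top is at (432,304), where I predicted (431,305), so its position is confirmed.

```bash
python3 -c "
from h import *
go(.581,-.346,.010,-31)"
```

```text
rot [-0.2 -0.1  0.2] pos [-0.0062  0.0169  0.1416]
```

arm_command(delta_rot=[[0,0,0],[0,0,0],[0,0,0],[0,0,0],[0,0,0],[0,0,0],[0,0,0]], delta_pos=[[-0.006,0.017,0.02],[-0.006,0.017,0.05],[-0.006,0.017,0.08],[-0.006,0.017,0.105],[-0.006,0.017,0.115],[-0.006,0.017,0.12],[-0.006,0.017,0.12]], gripper=[0,0,0,0,0,0,0])

```text
time: 3.03
position: [0.5822, -0.3454, 0.0324]
tool_rot: [0.869, 0.495, -0.0, -0.001]
ft_force: [0.2, 0.1, 0.5]
grip_width: 0.0436
grip_force: 0.0
```

```bash
python3 -c "
from h import *
print(status.get_obs()['position'])
go(.581,-.346,.010,-31)"
```

```text
[ 0.58222881 -0.34540787  0.03243335]
rot [-0.1 -0.   0.4] pos [-0.0011 -0.0007  0.0224]
```

arm_command(delta_rot=[[0,0,0],[0,0,0],[0,0,0],[0,0,0],[0,0,0],[0,0,0],[0,0,0],[0,0,0],[0,0,0],[0,0,0]], delta_pos=[[-0.001,-0.001,0.01],[-0.001,-0.001,0.018],[-0.001,-0.001,0.022],[-0.001,-0.001,0.022],[-0.001,-0.001,0.022],[-0.001,-0.001,0.022],[-0.001,-0.001,0.022],[-0.001,-0.001,0.022],[-0.001,-0.001,0.022],[-0.001,-0.001,0.022]], gripper=[0,0,0,1,1,1,1,1,1,1], grip_force=25)

```text
time: 3.87
position: [0.5812, -0.3473, 0.011]
tool_rot: [0.869, 0.495, 0.0, 0.0]
ft_force: [0.5, -0.8, 1.4]
grip_width: 0.0174
grip_force: 25.0
```

```bash
python3 -c "
from h import *
print(status.get_obs()['position'])
go(.577,.253,.21,-31)"
```

```text
[ 0.58115971 -0.34726157  0.01097196]
rot [0.  0.  0.3] pos [ 0.514  -0.3099 -0.1993]
```

arm_command(delta_rot=[[0,0,0],[0,0,0],[0,0,0],[0,0,0],[0,0,0],[0,0,0],[0,0,0],[0,0,0],[0,0,0],[0,0,0],[0,0,0],[0,0,0]], delta_pos=[[0,0,-0.015],[0,0,-0.045],[0,0,-0.08],[0,0,-0.115],[0,0,-0.15],[0.02,-0.012,-0.18],[0.045,-0.027,-0.199],[0.075,-0.045,-0.199],[0.105,-0.063,-0.199],[0.135,-0.081,-0.199],[0.165,-0.099,-0.199],[0.195,-0.117,-0.199]], gripper=[1,1,1,1,1,1,1,1,1,1,1,1])

```text
time: 4.87
position: [0.5795, -0.118, 0.2108]
tool_rot: [0.869, 0.495, 0.0, 0.0]
ft_force: [0.4, -0.9, -1.1]
grip_width: 0.0174
grip_force: 25.0
```

arm_command(delta_rot=[[0,0,0],[0,0,0],[0,0,0],[0,0,0],[0,0,0],[0,0,0],[0,0,0],[0,0,0],[0,0,0],[0,0,0],[0,0,0],[0,0,0]], delta_pos=[[0.03,-0.018,0],[0.06,-0.036,0],[0.09,-0.054,0],[0.12,-0.072,0],[0.15,-0.09,0],[0.18,-0.108,0],[0.205,-0.124,0],[0.225,-0.136,0],[0.24,-0.145,0],[0.25,-0.151,0],[0.252,-0.152,0],[0.252,-0.152,0]], gripper=[1,1,1,1,1,1,1,1,1,1,1,1])

```text
time: 5.87
position: [0.5778, 0.175, 0.21]
tool_rot: [0.869, 0.495, 0.0, 0.0]
ft_force: [0.7, -0.1, -0.8]
grip_width: 0.0174
grip_force: 25.0
```

```bash
python3 - <<'E'
from h import *
o=status.get_obs(); print(o['position'],o['grip_width'])
c,T=wrist(); cv2.imwrite('w2raw.png',c['pixels']);cv2.imwrite('pics/w2.png',cv2.resize(c['pixels'],(800,600))); np.savez('w2.npz',T=T)
print('rim exp',proj(c,[.5766,.2525,.09],T)/.64)
E
```

```text
[0.57779036 0.17496816 0.21003156] 0.017398196162421442
rim exp [329.64076223 178.51122484]
```

View pics/w2.png

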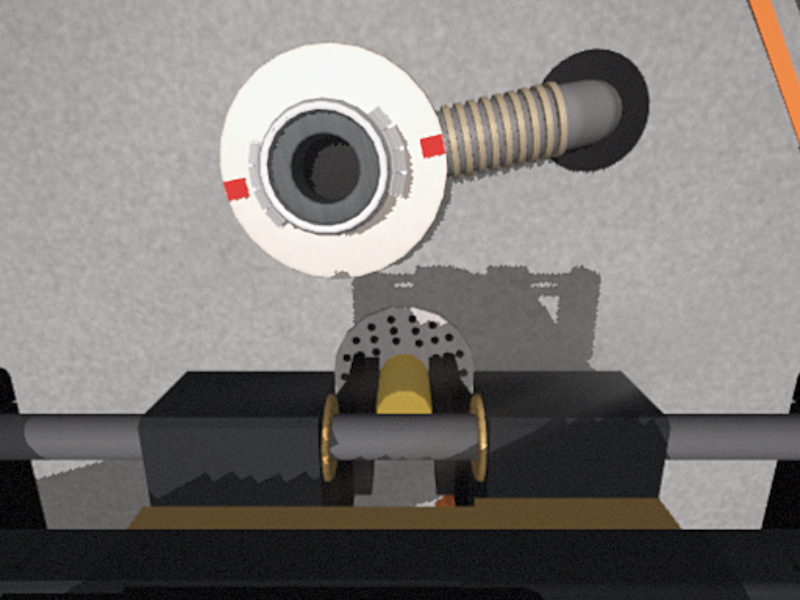

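The neck rim is centred near (326,167) in this wrist view, with the red marks at (432,146) and (236,189). The screen hangs straight in the grip.

```bash
python3 - <<'E'
from h import *
T=np.load('w2.npz')['T']; im=cv2.imread('w2raw.png'); c=viewer.camera('wrist')
s=.64
print('rim',ray(c,325.5*s,166.5*s,.09,T))
hsv=cv2.cvtColor(im,cv2.COLOR_BGR2HSV); m=cv2.inRange(hsv,(0,150,100),(8,255,255))|cv2.inRange(hsv,(172,150,100),(180,255,255)); m[180:]=0
n,l,st,ce=cv2.connectedComponentsWithStats(m); 
P=[ray(c,*ce[i],.05,T) for i in range(1,n) if st[i,4]>30]; print(P)
d=P[1]-P[0]; 
if d[0]<0:d=-d
print((P[0]+P[1])/2,np.degrees(np.arctan2(d[1],d[0])))
g=im[55:155,160:255]; m=cv2.inRange(cv2.cvtColor(im,cv2.COLOR_BGR2HSV),(0,0,0),(180,255,130)); m2=np.zeros_like(m); cv2.circle(m2,(208,107),48,255,-1); m&=m2
n,l,st,ce=cv2.connectedComponentsWithStats(m); i=l[int(166*s+20),208]
ct=max(cv2.findContours(m,0,2)[0],key=cv2.contourArea); e=cv2.fitEllipse(ct); print('inner',e, ray(c,*e[0],.09,T), 'w mm',e[1])
E
```

```text
rim [0.57812646 0.25899716 0.09      ]
[array([0.63589161, 0.23854005, 0.05      ]), array([0.516597  , 0.27901234, 0.05      ])]
[0.57624431 0.2587762  0.05      ] -18.740194361948713
inner ((206.58029174804688, 106.61795806884766), (70.04386901855469, 74.29762268066406), 152.40333557128906) [0.57682374 0.25971296 0.09      ] w mm (70.04386901855469, 74.29762268066406)
```

arm_command(delta_rot=[[0,0,0],[0,0,0],[0,0,0],[0,0,0],[0,0,0],[0,0,0],[0,0,0],[0,0,0],[0,0,0],[0,0,0]], delta_pos=[[0.02,-0.012,0],[0.045,-0.027,0],[0.063,-0.038,0],[0.072,-0.0435,0],[0.072,-0.0435,0.02],[0.072,-0.0435,0.045],[0.072,-0.0435,0.065],[0.072,-0.0435,0.08],[0.072,-0.0435,0.09],[0.072,-0.0435,0.09]], gripper=[1,1,1,1,1,1,1,1,1,1])

```text
time: 6.8
position: [0.5759, 0.257, 0.1171]
tool_rot: [0.869, 0.494, -0.003, -0.0]
ft_force: [-0.3, -0.2, -0.2]
grip_width: 0.0176
grip_force: 25.0
```

```bash
python3 -c "
from h import *
print(status.get_obs()['position'])
go(.577,.2585,.0945,-31)"
```

```text
[0.57589791 0.25703656 0.11710561]
rot [-0.2  0.2  0.2] pos [0.0019 0.0003 0.0226]
```

arm_command(delta_rot=[[0,0,0],[0,0,0],[0,0,0],[0,0,0],[0,0,0],[0,0,0],[0,0,0],[0,0,0]], delta_pos=[[0.002,0,0.005],[0.002,0,0.01],[0.002,0,0.014],[0.002,0,0.017],[0.002,0,0.02],[0.002,0,0.0215],[0.002,0,0.0225],[0.002,0,0.0225]], gripper=[1,1,1,1,1,1,1,1])

```text
time: 7.47
position: [0.5782, 0.2605, 0.0969]
tool_rot: [0.869, 0.495, -0.0, -0.0]
ft_force: [0.7, 0.3, -0.1]
grip_width: 0.0173
grip_force: 25.0
```

arm_command(delta_rot=[[0,0,0],[0,0,0],[0,0,0]], delta_pos=[[-0.001,0,0.001],[-0.001,0,0.002],[-0.001,0,0.0025]], gripper=[1,1,1])

```text
time: 7.72
position: [0.5778, 0.2596, 0.0949]
tool_rot: [0.869, 0.495, 0.0, 0.0]
ft_force: [-1.5, -1.3, 3.4]
grip_width: 0.0171
grip_force: 25.0
```

arm_command(delta_rot=[[0,0,0],[0,0,0],[0,0,0],[0,0,0],[0,0,0],[0,0,0],[0,0,0],[0,0,0]], delta_pos=[[0,0,0],[0,0,0],[0,0,0],[0,0,-0.005],[0,0,-0.02],[0,0,-0.05],[0,0,-0.08],[-0.03,0.018,-0.11]], gripper=[0.3,0.3,0.3,0.2,0.2,0.1,-1,-1])

```text
time: 8.38
position: [0.5781, 0.2322, 0.2035]
tool_rot: [0.868, 0.497, 0.002, -0.001]
ft_force: [1.7, -0.7, 0.8]
grip_width: 0.0455
grip_force: 0.0
```

```bash
python3 - <<'E'
from h import *
o=status.get_obs(); print(o['position'],o['grip_width'])
c,T=wrist(); a=c['pixels'][40:240,130:400]; cv2.imwrite('pics/w3.png',cv2.resize(a,None,fx=2.2,fy=2.2))
go(.52,-.076,.2,50)
E
```

```text
[0.57812338 0.23218986 0.20351256] 0.04546002837754849
rot [  0.6   0.3 -80.6] pos [-0.29    0.1001  0.0093]
```

View pics/w3.png

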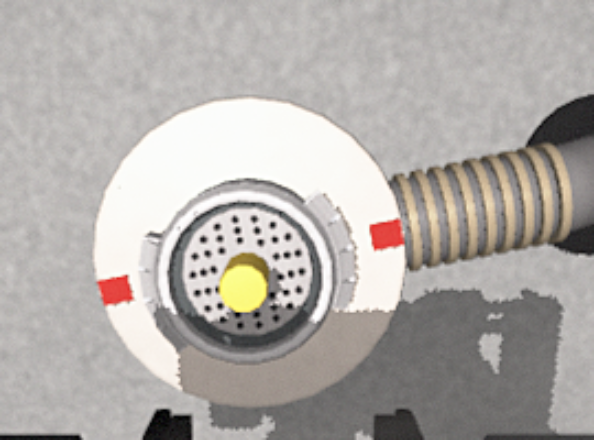

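The screen sits flat and centred on the ledge, with its knob at (243,287) in the crop. Next, the ring.

arm_command(delta_rot=[[0,0,-7],[0,0,-14],[0,0,-21],[0,0,-28],[0,0,-35],[0,0,-42],[0,0,-49],[0,0,-56],[0,0,-63],[0,0,-70],[0,0,-77],[0,0,-81]], delta_pos=[[-0.025,0.01,0],[-0.055,0.022,-0.01],[-0.085,0.034,-0.02],[-0.115,0.046,-0.02],[-0.145,0.058,-0.02],[-0.175,0.07,-0.02],[-0.205,0.082,-0.02],[-0.235,0.094,-0.02],[-0.265,0.106,-0.02],[-0.285,0.12,-0.02],[-0.295,0.138,-0.02],[-0.297,0.15,-0.02]], gripper=[-1,-1,-1,-1,-1,-1,-1,-1,-1,-1,-1,-1])

```text
time: 9.43
position: [0.5554, -0.107, 0.2221]
tool_rot: [0.339, 0.941, -0.0, 0.001]
ft_force: [0.2, -0.2, 0.1]
grip_width: 0.087
grip_force: 0.0
```

```bash
python3 - <<'E'
from h import *
o=status.get_obs(); print(o['position'],o['grip_width'])
c,T=wrist(); cv2.imwrite('pics/w4.png',cv2.resize(c['pixels'],(800,600))); np.savez('w4.npz',T=T)
E
```

```text
[ 0.55538523 -0.10703918  0.22208522] 0.08696200034384645
```

View pics/w4.png

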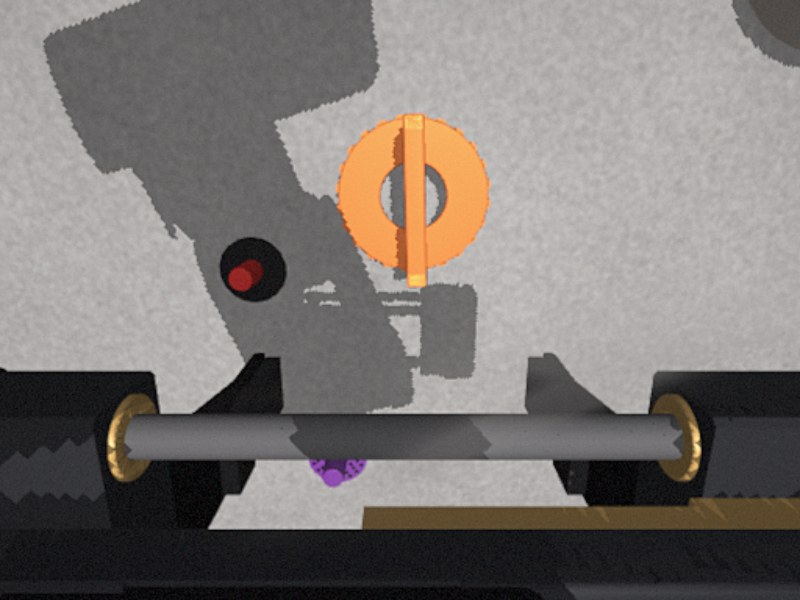

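The bar runs from (413,115) to (417,283), the flange is centred near (414,192), and the blank at (250,270) is clear of the fingers.

```bash
python3 - <<'E'
from h import *
T=np.load('w4.npz')['T']; c=viewer.camera('wrist'); s=.64
a=ray(c,413.5*s,115*s,.096,T); b=ray(c,417*s,277*s,.096,T); d=b-a
f=ray(c,414.5*s,192.5*s,.033,T)
print(a,b,(a+b)/2,np.linalg.norm(d),np.degrees(np.arctan2(d[1],d[0])),'flange',f)
go(.520,-.075,.12,50)
E
```

```text
[ 0.48343421 -0.03943566  0.096     ] [ 0.55459958 -0.09491054  0.096     ] [ 0.51901689 -0.0671731   0.096     ] 0.09023287657969842 -37.93715642539365 flange [ 0.51986127 -0.06673374  0.033     ]
rot [0.  0.1 0.1] pos [0.0483 0.0004 0.1019]
```

```bash
cat >> h.py <<'E'
from scipy.optimize import minimize
def fitring(c,T,x0,z0=0,lo=(5,120,60),hi=(20,255,255)):
    h=cv2.cvtColor(c['pixels'],cv2.COLOR_BGR2HSV); K=4
    m=cv2.inRange(h,lo,hi)
    n,l,st,ce=cv2.connectedComponentsWithStats(m); u,v=proj(c,[x0[0],x0[1],z0+.03],T)
    i=min([i for i in range(1,n) if st[i,4]>100],key=lambda i:np.hypot(*(ce[i]-[u,v]))); m=(l==i).astype(np.uint8)
    ct=cv2.findContours(m,cv2.RETR_EXTERNAL,2)[0]; cv2.drawContours(m,ct,-1,1,-1)
    M=cv2.resize(m,None,fx=K,fy=K,interpolation=cv2.INTER_NEAREST)
    t=np.linspace(0,2*np.pi,60)
    def cost(p):
        x,y,a=p[0],p[1],np.radians(p[2]); S=np.zeros_like(M); A=np.array([[np.cos(a),-np.sin(a)],[np.sin(a),np.cos(a)]])
        def hull(Q):
            q=np.array([proj(c,[x+w[0],y+w[1],z0+w[2]],T) for w in Q]); cv2.fillConvexPoly(S,cv2.convexHull(((q+.5)*K*16).astype(np.int32)),1,shift=4)
        hull([(.054*np.cos(k),.054*np.sin(k),z) for k in t for z in (0,.035)])
        hull([(*(A@[sx*.049,sy*.006]),z) for sx in(-1,1) for sy in(-1,1) for z in(.07,.096)])
        for sx in (-1,1): hull([(*(A@[sx*.049-sx*e,sy*.006]),z) for e in(0,.012) for sy in(-1,1) for z in(.03,.096)])
        return float((S!=M).sum())/M.sum()
    r=minimize(cost,x0,method='Nelder-Mead',options=dict(initial_simplex=[x0,[x0[0]+.005,x0[1],x0[2]],[x0[0],x0[1]+.005,x0[2]],[x0[0],x0[1],x0[2]+4]],xatol=1e-5,fatol=1e-5,maxiter=150))
    return r.x,r.fun
E
python3 - <<'E'
from h import *
c,T=wrist(); print(fitring(c,T,[.5205,-.069,-38.5]))
c=viewer.camera('top'); print(fitring(c,np.array(c['pose']),[.5205,-.069,-38.5]))
E
```

```text
(array([  0.52069955,  -0.06956513, -38.16695239]), np.float64(0.07580545831712693))
(array([  0.5203185 ,  -0.06913211, -37.68630738]), np.float64(0.6683293269230769))
```

```bash
python3 -c "
from h import *
go(.5207,-.0696,.12,51.9)"
```

```text
rot [-0.  -0.1 -1.7] pos [0.0477 0.0044 0.1016]
```

arm_command(delta_rot=[[0,0,-1.7],[0,0,-1.7],[0,0,-1.7],[0,0,-1.7],[0,0,-1.7],[0,0,-1.7],[0,0,-1.7],[0,0,-1.7]], delta_pos=[[0.02,0.002,0.02],[0.04,0.0044,0.04],[0.0477,0.0044,0.06],[0.0477,0.0044,0.08],[0.0477,0.0044,0.1],[0.0477,0.0044,0.12],[0.0477,0.0044,0.13],[0.0477,0.0044,0.13]], gripper=[-1,-1,-1,-1,-0.5,-0.3,-0.2,-0.2])

```text
time: 10.3
position: [0.5191, -0.0685, 0.0899]
tool_rot: [0.325, 0.946, 0.0, -0.003]
ft_force: [-0.5, 0.6, 0.1]
grip_width: 0.068
grip_force: 0.0
```

```bash
python3 -c "
from h import *
go(.5207,-.0696,.066,51.9)"
```

```text
rot [-0.1 -0.3  0.1] pos [-0.002   0.0002  0.0238]
```

arm_command(delta_rot=[[0,0,0],[0,0,0],[0,0,0],[0,0,0],[0,0,0],[0,0,0],[0,0,0],[0,0,0],[0,0,0],[0,0,0],[0,0,0],[0,0,0]], delta_pos=[[-0.001,0,0.012],[-0.0015,0,0.02],[-0.0015,0,0.0238],[-0.0015,0,0.0238],[-0.0015,0,0.0238],[-0.0015,0,0.0238],[-0.0015,0,0.0238],[-0.0015,0,0.0238],[-0.0015,0,0.0238],[-0.0015,0,0.0238],[-0.0015,0,0.0238],[-0.0015,0,0.0238]], gripper=[0,0,0,1,1,1,1,1,1,1,1,1], grip_force=50)

```text
time: 11.3
position: [0.5225, -0.0712, 0.0681]
tool_rot: [0.326, 0.946, -0.0, 0.0]
ft_force: [-0.7, -0.9, 1.5]
grip_width: 0.0113
grip_force: 50.0
```

```bash
python3 -c "
from h import *
T=tool();print(T[:3,3],np.degrees(np.arctan2(T[1,1],T[0,1])))
go(.52,-.07,.22,52)
go(.577,.259,.22,-16)"
```

```text
[ 0.5224994  -0.07118568  0.06805695] 52.001529025044924
rot [-0.  0.  0.] pos [ 0.0027 -0.0006 -0.1519]
rot [-0.  0. 68.] pos [ 0.1603  0.2937 -0.152 ]
```

arm_command(delta_rot=[[0,0,0],[0,0,0],[0,0,0],[0,0,0],[0,0,0],[0,0,5],[0,0,12],[0,0,19],[0,0,26],[0,0,33],[0,0,40],[0,0,47]], delta_pos=[[0,0,-0.01],[0,0,-0.035],[0,0,-0.07],[0,0,-0.105],[0,0,-0.14],[0.01,0.019,-0.165],[0.024,0.044,-0.172],[0.038,0.07,-0.172],[0.053,0.097,-0.172],[0.068,0.125,-0.172],[0.083,0.153,-0.172],[0.098,0.181,-0.172]], gripper=[1,1,1,1,1,1,1,1,1,1,1,1])

```text
time: 12.3
position: [0.5561, 0.1336, 0.2402]
tool_rot: [0.678, 0.735, -0.0, -0.0]
ft_force: [0.8, -0.0, -1.7]
grip_width: 0.012
grip_force: 50.0
```

```bash
python3 - <<'E'
from h import *
o=status.get_obs(); print(o['position'],o['grip_width'])
a=np.radians(-24); tx=np.array([-np.sin(a),np.cos(a)]); print('tx',tx)  # approx tool x heading check
T=tool(); 
yv=np.array([np.cos(a),np.sin(a),0]); tx=np.cross(yv,[0,0,-1]); p=np.array([.577,.259])-.0024*tx[:2]; print(tx,p)
go(p[0],p[1],.24,-24)
E
```

```text
[0.55609945 0.13362974 0.24022059] 0.012017363484748663
tx [0.40673664 0.91354546]
[0.40673664 0.91354546 0.        ] [0.57602383 0.25680749]
rot [-0.  -0.  28.6] pos [0.1212 0.0298 0.0002]
```

arm_command(delta_rot=[[0,0,7],[0,0,14],[0,0,21],[0,0,28],[0,0,28.6],[0,0,28.6],[0,0,28.6]], delta_pos=[[0.03,0.007,0],[0.06,0.015,0],[0.09,0.022,0],[0.11,0.027,0],[0.121,0.03,0],[0.121,0.03,0],[0.121,0.03,0]], gripper=[1,1,1,1,1,1,1])

```text
time: 12.88
position: [0.5753, 0.2553, 0.2397]
tool_rot: [0.836, 0.548, -0.001, -0.0]
ft_force: [-0.7, 0.2, -1.6]
grip_width: 0.0114
grip_force: 50.0
```

```bash
python3 - <<'E'
from h import *
T0=tool(); print(T0[:3,3])
c,T=wrist(); cv2.imwrite('pics/w5.png',c['pixels'])
a=np.radians(-24)
go(.576,.2568,.24,-24)
b=viewer.camera('top'); x=[.577,.259,66]
try: print(fitring(b,np.array(b['pose']),x,z0=T0[2,3]-.068))
except Exception as e: print(e)
b=viewer.camera('scene'); cv2.imwrite('pics/s5.png',b['pixels'])
cv2.imwrite('pics/both5.png',np.hstack([c['pixels'][:,60:460],b['pixels'][100:,110:510][:284].copy() if 0 else cv2.copyMakeBorder(b['pixels'][100:,110:510],0,100,0,0,0)]))
E
```

```text
[0.57526694 0.25534368 0.23966292]
rot [-0.1  0.1  0.5] pos [ 0.0023 -0.0003 -0.0003]
(array([ 0.57537215,  0.24940307, 77.96133904]), np.float64(1.0316352739726027))
```

View pics/both5.png

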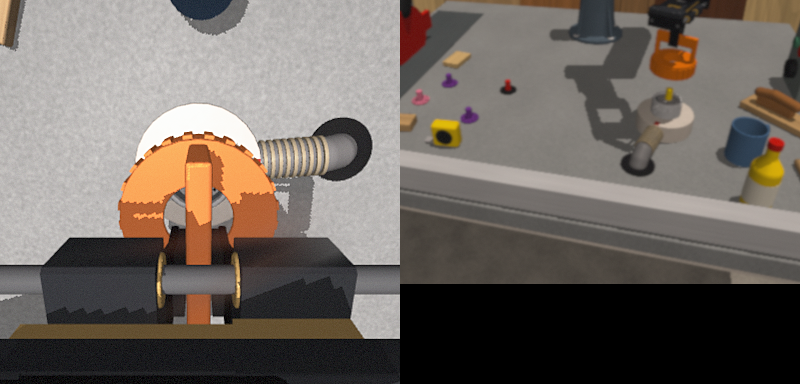

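The ring is held straight over the pot, with its bar vertical in the wrist view and the bar's far end near (258,146) raw.

```bash
python3 - <<'E'
from h import *
c,T=wrist(); T0=tool(); z0=T0[2,3]-.068; tx=T0[:3,0]; ty=T0[:3,1]; im=c['pixels']
for off in (0,.0024,.005):
    C=T0[:3,3]+off*tx; C[2]=z0
    print(off,'bar end',proj(c,C+.049*tx+[0,0,.096],T).round(1),'flange',proj(c,C+.054*tx+[0,0,.035],T).round(1),'L/R',proj(c,C+.054*ty+[0,0,.035],T).round(1),proj(c,C-.054*ty+[0,0,.035],T).round(1),'bary',proj(c,C+.03*tx+.006*ty+[0,0,.096],T).round(1),proj(c,C+.03*tx-.006*ty+[0,0,.096],T).round(1))
cv2.imwrite('pics/z5.png',cv2.resize(im[120:250,170:350],None,fx=4,fy=4,interpolation=cv2.INTER_NEAREST))
E
```

```text
0 bar end [258.5 170. ] flange [258.5 140.7] L/R [341.  223.9] [175.8 223.8] bary [272. 212.] [244.9 212. ]
0.0024 bar end [258.5 164.4] flange [258.5 136.7] L/R [341.3 220.4] [175.5 220.3] bary [272.  206.9] [244.9 206.8]
0.005 bar end [258.5 158.4] flange [258.5 132.4] L/R [341.6 216.7] [175.3 216.6] bary [272.1 201.2] [244.8 201.2]
```

View pics/z5.png

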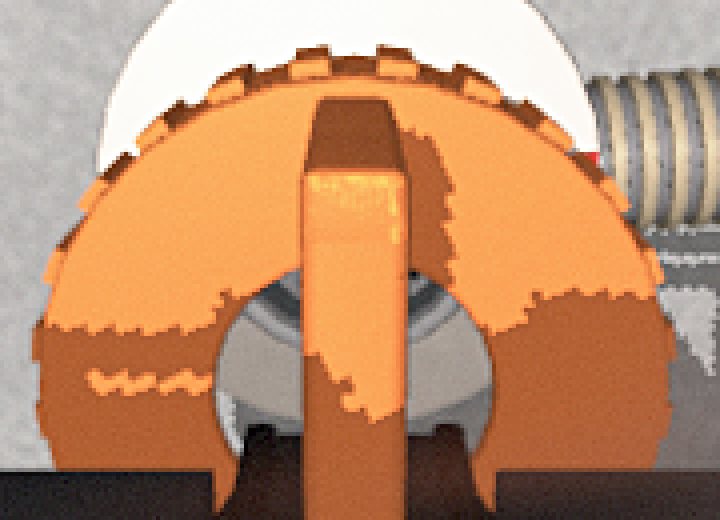

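```bash
python3 -c "
from h import *
go(.5759,.2564,.16,-24)"
```

```text
rot [-0.   0.   0.3] pos [ 0.0024 -0.0009  0.0799]
```

arm_command(delta_rot=[[0,0,0],[0,0,0],[0,0,0],[0,0,0],[0,0,0],[0,0,0],[0,0,0]], delta_pos=[[0.002,-0.001,0.01],[0.002,-0.001,0.025],[0.002,-0.001,0.045],[0.002,-0.001,0.06],[0.002,-0.001,0.075],[0.002,-0.001,0.078],[0.002,-0.001,0.078]], gripper=[1,1,1,1,1,1,1])

```text
time: 13.67
position: [0.5748, 0.2565, 0.1601]
tool_rot: [0.837, 0.547, -0.002, -0.001]
ft_force: [-0.4, -0.0, -1.8]
grip_width: 0.0117
grip_force: 50.0
```

```bash
python3 -c "
from h import *
print(status.get_obs()['ft_force'])
go(.5759,.2564,.13,-24)"
```

```text
[-0.43105073 -0.03948643 -1.8404121 ]
rot [-0.2  0.1  0.4] pos [0.0004 0.0011 0.0301]
```

arm_command(delta_rot=[[0,0,0],[0,0,0],[0,0,0],[0,0,0],[0,0,0],[0,0,0],[0,0,0],[0,0,0],[0,0,0]], delta_pos=[[0.0005,0.001,0.003],[0.0005,0.001,0.007],[0.0005,0.001,0.011],[0.0005,0.001,0.015],[0.0005,0.001,0.018],[0.0005,0.001,0.021],[0.0005,0.001,0.024],[0.0005,0.001,0.026],[0.0005,0.001,0.026]], gripper=[1,1,1,1,1,1,1,1,1])

```text
time: 14.42
position: [0.5767, 0.2573, 0.1353]
tool_rot: [0.837, 0.548, -0.0, -0.0]
ft_force: [0.2, -0.1, -1.2]
grip_width: 0.0116
grip_force: 50.0
```

arm_command(delta_rot=[[0,0,0],[0,0,0],[0,0,0],[0,0,0],[0,0,0]], delta_pos=[[0,0,0.002],[0,0,0.004],[0,0,0.006],[0,0,0.0075],[0,0,0.0075]], gripper=[1,1,1,1,1])

```text
time: 14.83
position: [0.5771, 0.2574, 0.1283]
tool_rot: [0.837, 0.548, 0.0, -0.0]
ft_force: [0.3, 0.6, -1.4]
grip_width: 0.0115
grip_force: 50.0
```

arm_command(delta_rot=[[0,0,0],[0,0,0],[0,0,0]], delta_pos=[[0,0,0.001],[0,0,0.0015],[0,0,0.0015]], gripper=[1,1,1])

```text
time: 15.08
position: [0.5771, 0.2575, 0.1281]
tool_rot: [0.837, 0.548, 0.0, 0.0]
ft_force: [-1.5, -0.9, 5.2]
grip_width: 0.0118
grip_force: 50.0
```

```bash
python3 -c "
from h import *
print(status.get_obs()['ft_force'])
T=tool();print(np.degrees(np.arctan2(T[1,1],T[0,1])))
a=np.radians(-108.8);tx=np.cross([np.cos(a),np.sin(a),0],[0,0,-1]);p=np.array([.577,.259])-.0028*tx[:2];print(p)
tx0=T[:2,0]
for f in (0,30,60,85):
  a=np.radians(-24-f);tx=np.cross([np.cos(a),np.sin(a),0],[0,0,-1])[:2]; d=-.0028*(tx-tx0); print(f,(T[:2,:2].T@d).round(4))"
```

```text
[-1.50848699 -0.91668292  5.1525091 ]
-23.589132896691968
[0.57434938 0.25990234]
0 [ 0. -0.]
30 [ 0.0004 -0.0014]
60 [ 0.0014 -0.0024]
85 [ 0.0026 -0.0028]
```

arm_command(delta_rot=[[0,0,3],[0,0,7],[0,0,11],[0,0,15],[0,0,19],[0,0,23],[0,0,27],[0,0,31],[0,0,35],[0,0,39],[0,0,42],[0,0,42]], delta_pos=[[0,0,-0.001],[0,-0.0003,-0.001],[0,-0.0005,-0.001],[0.0001,-0.0007,-0.001],[0.0002,-0.0009,-0.001],[0.0003,-0.0011,-0.001],[0.0003,-0.0013,-0.001],[0.0004,-0.0014,-0.001],[0.0005,-0.0016,-0.001],[0.0006,-0.0018,-0.001],[0.0007,-0.0019,-0.001],[0.0007,-0.0019,-0.001]], gripper=[1,1,1,1,1,1,1,1,1,1,1,1])

```text
time: 16.08
position: [0.5756, 0.2587, 0.1281]
tool_rot: [0.977, 0.211, -0.0, 0.0]
ft_force: [-0.2, -0.6, 1.5]
grip_width: 0.0113
grip_force: 50.0
```

```bash
python3 -c "
from h import *
o=status.get_obs();print(o['ft_force'],o['moment'],o['q'])
T=tool();print(np.degrees(np.arctan2(T[1,1],T[0,1])))
go(.5743,.2592,.1285,-108.8)"
```

```text
[-0.18985046 -0.56206234  1.47562277] [-0.19859428  0.24837971 -0.07841605] [ 2.45672626e-01  6.48495247e-01  1.49919245e+00 -3.92552353e-04
  9.93937216e-01  1.39161565e+00]
-65.64543073013877
rot [ 0.  -0.  43.2] pos [-0.0009 -0.001  -0.0004]
```

arm_command(delta_rot=[[0,0,4],[0,0,8],[0,0,12],[0,0,16],[0,0,20],[0,0,24],[0,0,28],[0,0,32],[0,0,36],[0,0,40],[0,0,43.2],[0,0,43.2]], delta_pos=[[0,-0.0001,0],[0,-0.0003,0],[0,-0.0005,0],[0.0001,-0.0007,0],[0.0002,-0.0009,0],[0.0003,-0.0011,0],[0.0003,-0.0013,0],[0.0004,-0.0014,0],[0.0005,-0.0016,0],[0.0006,-0.0018,0],[0.0007,-0.0019,0],[0.0007,-0.0019,0]], gripper=[1,1,1,1,1,1,1,1,1,1,1,1])

```text
time: 17.08
position: [0.5758, 0.2607, 0.1281]
tool_rot: [0.987, -0.163, 0.0, -0.0]
ft_force: [-0.3, 0.3, -0.3]
grip_width: 0.0118
grip_force: 50.0
```

arm_command(delta_rot=[[0,0,0],[0,0,0]], delta_pos=[[0,0,0],[0,0,0]], gripper=[1,1])

```text
time: 17.25
position: [0.5758, 0.2608, 0.1281]
tool_rot: [0.987, -0.162, 0.0, -0.0]
ft_force: [0.5, -0.2, 0.5]
grip_width: 0.0115
grip_force: 50.0
```

```bash
python3 -c "
from h import *
o=status.get_obs();print(o['ft_force'],o['moment'],o['q'])
T=tool();print(np.degrees(np.arctan2(T[1,1],T[0,1])))"
```

```text
[ 0.4593468  -0.20345254  0.50656206] [-0.24017842  0.19770059 -0.0225708 ] [ 2.48788425e-01  6.49473367e-01  1.49701731e+00 -1.65397416e-04
  9.94468536e-01  2.14609619e+00]
-108.7025619203539
```

arm_command(delta_rot=[[0,0,0],[0,0,0],[0,0,0],[0,0,0],[0,0,0],[0,0,0],[0,0,0],[0,0,0],[0,0,0],[0,0,0],[0,0,0],[0,0,0]], delta_pos=[[0,0,0],[0,0,0],[0,0,0],[0,0,0],[0,0,-0.01],[0,0,-0.03],[0,0,-0.06],[0,0,-0.09],[-0.02,0,-0.12],[-0.045,0,-0.13],[-0.07,0,-0.13],[-0.08,0,-0.13]], gripper=[-0.2,-0.2,-0.2,-0.2,-0.2,-0.2,-0.2,-0.2,-0.2,-0.2,-0.2,-0.2])

```text
time: 18.25
position: [0.4971, 0.2875, 0.2599]
tool_rot: [0.987, -0.163, 0.0, -0.001]
ft_force: [-1.0, -0.2, -0.4]
grip_width: 0.0521
grip_force: 0.0
```

```bash
python3 - <<'E'
from h import *
o=status.get_obs(); print(o['position'],o['grip_width'])
c,T=wrist(); cv2.imwrite('pics/w6.png',c['pixels']); cv2.imwrite('pics/w6b.png',cv2.resize(c['pixels'],(800,600)))
x,f=fitring(c,T,[.577,.259,-18.8],z0=.06); print('ring',x,f)
hsv=cv2.cvtColor(c['pixels'],cv2.COLOR_BGR2HSV)
m=cv2.inRange(hsv,(0,170,100),(4,255,255))|cv2.inRange(hsv,(174,170,100),(180,255,255))
n,l,st,ce=cv2.connectedComponentsWithStats(m); print([(ce[i].round(1),ray(c,*ce[i],.05,T).round(4)) for i in range(1,n) if st[i,4]>20])
E
```

```text
[0.49713509 0.28752761 0.25988738] 0.05211823223867571
ring [  0.57812957   0.26080831 -18.57329704] 0.08388192267502613
[(array([260.4, 152.8]), array([0.5135, 0.2803, 0.05  ]))]
```

View pics/w6b.png

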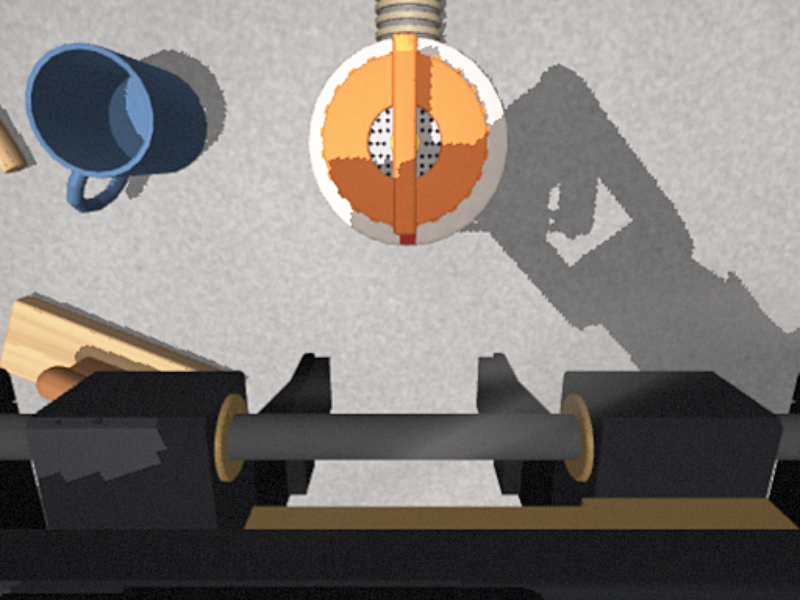

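The bar, from (404,40) to (407,235), lines up with the hose and the red mark. The fitted ring yaw is -18.6° against -18.8° for the port, and the screen shows flat through the opening. The gripper is clear, so I'll hand in.

```bash
python3 -c "
from h import *
print(robot.hand_in())"
```

```text
the job is handed in; nothing more can be done
None
```

The steel screen is seated flat in the pot. The orange ring is over it and turned clockwise until its bar lines up with the hose and red marks. The blanking disk was left alone, the gripper let go, and the job was handed in at about 18 s; no verdict was returned.

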